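Shim the rocking oven casing

TASK

The small oven casing leans on its one short foot and rocks. With the fingertips, push the wooden wedge shim along the table, thin end first, under that short foot until the foot stands on the wedge's flat top and the oven stands level; then press down, with a fingertip, on the oven's top at the corner diagonally opposite the short foot, to prove that it no longer rocks. Only push and press: nothing is lifted or carried, the oven stays where it stands, and the other things on the table are left alone.

Things in the scene. Friction and masses are not known exactly. Their poses are not given: they have to be found in the camera images.
- oven: Loose 3 kg oven casing, 220 (x) x 260 (y) mm, underside 50, top 240 mm above the origin's plane; window and handle (136 mm out) on +x. Origin: under the centre, in the plane of the three long feet (table height); z up. Feet at x = +-85, y = +-155 mm on tabs (up to 67 mm high) that stick out 45 mm from the y sides. Starts leaning 0.06 rad down on its short foot; the opposite foot hovers.
- short_foot (a point): Centre of the underside of the short foot, the one at +x +y: (85, 155, 10) mm in the oven's frame, 10 mm shorter than the others. Rubber, 32 mm across, chamfered rim, 18 mm flat underside. The wedge comes from the oven's +y side; driving it in takes roughly 5 to 25 N.
- press_corner (a point): Point on the oven's flat top (240 mm above the table when level) at the -x -y corner, diagonally opposite the short foot, 35 mm in from both edges: press here.
- shim: Loose wedge of smooth waxed wood, 60 (x) x 140 (y) mm, 0.12 kg. Origin: centre of the underside. Thin tip (1.5 mm) at y = -70 mm, ramp up to y = -15, flat top 9.8 mm high up to y = +55, then an upright heel 28 mm high to y = +70. It lies off the oven's +y side, its tip (-y) roughly towards the short foot.
- shim_heel (a point): Middle of the heel's upright rear face, (0, 70, 14) mm in the shim's frame; the face is 60 mm wide, 28 mm high: push here, towards the shim's -y.
- packer: Bystander: flat wooden block 50 x 80 x 18 mm, origin under its centre. Leave it.
- driver: Bystander: screwdriver 180 mm long lying along its x, origin near its middle. Leave it.
- spare_foot: Bystander: spare screw foot standing, 32 mm across, 45 mm high, origin under its centre. Leave it.
- oiler: Bystander: white bottle 52 mm across, 130 mm high, origin under its centre. Leave it.
- cup: Bystander: open cup 72 mm across, 60 mm high, origin under its centre. Leave it.
- tape: Bystander: cardboard ring 90 mm across, 25 mm high, origin under its centre. Leave it.
- spanner: Bystander: spanner 160 mm long lying along its x, origin near its middle. Leave it.
Not all that is in view belongs to the job. Leave any white or yellow look-alike of the shim alone.

How it is judged (in metres and radians):
On the way, in this order (a step that is already met when the one before it is completed fails the run):
1. the short foot stands on the flat top of the shim and the oven is level (angle between oven's own z axis and vertical below 0.012 rad and y of short_foot in the frame of shim between -0.014 and 0.04 m and x of short_foot in the frame of shim between -0.022 and 0.022 m and contact force between shim and oven above 0.5 N), for 0.2 s.
2. the fingers press on the oven's top at the opposite corner and it stays level (angle between oven's own z axis and vertical below 0.015 rad and contact force between the fingers and oven above 2.5 N and horizontal distance between the grasp point and press_corner below 0.04 m and height (world z) of the grasp point above 0.22 m), for 0.1 s.
At the end, for the whole second after the job is handed in: Oven level within 0.012 rad, its short foot resting (over 0.5 N) on the flat top of the shim, within 22 mm of its centre line; shim flat on the table; oven within 25 mm of its place; both at rest. The press (over 2.5 N, within 40 mm of the corner point) came after levelling (all of step 1 and linear speed of each of oven, shim below 0.01 m/s and distance of oven from where it was at the start of the episode below 0.025 m and height (world z) of shim below 0.008 m); the robot touches nothing.
It fails at once if the shim is lifted or carried (height (world z) of shim above 0.02 m).
It fails at once if the shim is flipped (angle between shim's own z axis and vertical above 0.5 rad).
It fails at once if the oven is shoved or turned out of its place, lifted or tipped (distance of oven from where it was at the start of the episode above 0.025 m or distance of short_foot from where it was at the start of the episode above 0.045 m or angle between oven's own z axis and vertical above 0.12 rad).
It fails at once if a bystander is disturbed (distance of any of packer, driver, spare_foot, oiler, cup, tape, spanner from where it was at the start of the episode above 0.03 m).
It also fails if it takes over 64 s, if anything falls off the work surface, if the arm or the gripper's body presses on something with over 40 N, if the wrist force passes 120 N, or if a joint passes its speed limit or range.

ROBOT

A 7-joint arm with a two-finger parallel gripper is mounted at the origin on the work surface. World frame = base frame: x ahead of the robot, y to its left, z up, the work surface at z = 0. Lengths are in m, angles in degrees, forces in N, time in s.
With the tool pointing down it reaches from about 0.425 to 0.925 m from the base axis. Payload 6.8 kg.
Tool frame: the origin (TCP) lies on the mounting face of the last link; the fingertips stand 182 mm ahead of it and the grasp point (between the pads) lies 163 mm ahead of it (env.tip_extent is the distance from the TCP to the fingertips, in m); y points along the fingers, z is the direction in which the jaws open and shut, and the axes are right-handed (so a half turn about y gives the same grasp; the last joint's range is limited). The gripper opens to 88 mm and grips with 3 to 60 N. Pads are 20 mm wide; open, the fingers measure 115 mm over their backs; the gripper's body (75 mm by 178 mm) begins 61 mm behind the grasp point.
Start: joints at [60.785, 27.33, 1.283, 89.118, -0.659, 63.558, -4.761], TCP at [0.264, -0.621, 0.405] pointing down, gripper open.
Joint ranges: [-169.35, 169.35], [-19.33, 120.38], [-80.79, 83.38], [13.8, 139.57], [-78.32, 258.32], [9.67, 109.79], [-169.56, 169.56]. Speed limits (degrees/s): [136.94, 136.94, 180, 180, 180, 180, 180].

INTERFACE

Orientations are given as a 3x3 rotation matrix whose columns are the frame's x, y, z axes.
In Python, from plant import readout, optics, close_job, nets, env gives the robot as it stands.
- The arm moves only by the tool move_arm, never from a script. Its argument "deltas" is a list of rows, each a list of 3 entries, a list of its own where there are three numbers: the finger opening in mm, from 0 to 87.8, then the shift along the tool's x, y, z in units of 50 mm (1.0 is 50 mm), then the turn, a rotation vector about the tool's x, y, z in units of 10 degrees (1.0 is 10 degrees). In form: [[claw, [x, y, z], [wx, wy, wz]], ...]. A call has 1 to 12 rows; each row shifts and turns the commanded pose from where the row before left it, along the tool's axes as they then stand; what a row does not reach is not made up. A row lasts 1/8 s, in which the tool goes at most 62.5 mm and 10.7 degrees, less where a joint would pass 70% of its speed; a pose out of reach is approached as far as the arm can. A call is refused whole if a number of a shift passes 1 or a number of a turn 1, either way. A call with a gripper value outside its range is refused whole. The fingers move at their own pace and stop on an object; "squeeze" is the grip in N (left out, the last holds). Time passes only in rows, so rows that do not move let the fingers close. It gives the time, the measured TCP pose, the force and the opening at its end, in the units of the state.
- readout.read_state(): the state, without advancing time (a new reading comes with each control period).
- optics.snapshot(name): name is "scene" or "top" or "wrist"; returns the picture (480x640x3 uint8, blue, green, red); there is no depth.
- optics.calibration(name): a dict with "camera_matrix" (3x3 intrinsics, pixels), "rvec" (rotation vector, rad) and "tvec" (3), from world to camera coordinates, as OpenCV has them. Camera axes: x right, y down, z forward; pixel columns grow to the right and rows downward; lengths in m; the calibration is good to about 2 mm. A picture is of the moment at which its call begins: read the wrist's pose just before it. calibration takes no time and is no camera call; for the wrist camera it gives the pose at the moment of the call.
- close_job(): hands the job in, once; it reports no verdict.
Trained networks look in the newest picture that a camera, given by its name, has taken for a name from the list of things; names that differ only in an ending like _2 or _b are one class to them, and where a whole thing is asked for, a point or a joint stands for the part that bears it (a point fixed in the world has none). Each returns a list of dicts, best first, with "score" (0 to 1); they miss things now and then, are a little off and sometimes report something else, mostly with a low value. They report only what shows in the picture. A call takes as long as a camera call. They do not tell look-alikes from the thing itself.
- nets.recognise(camera, thing): "bbox" ([centre column, centre row, width, height] in pixels, round what is visible of it).
- nets.masks_of(camera, thing): "mask" (480x640 bool, what is visible of it) and "bbox" ([centre column, centre row, width, height] in pixels, round what is visible of it).
- nets.tip_of(camera, thing): "xy" ([column, row] in pixels: a listed point, or the origin of a listed thing).
The state is a dict: "clock": time; "q": joint angles; "qvel": joint speeds; "effort": joint torques, N m; "position": TCP position; "tcp_rot": TCP orientation; "wrist_force": force on the tool from outside, world axes, zero at the start; "torque": the same for the moment, N m; "width": finger opening in m.
Only numpy, scipy, OpenCV 4.12 (cv2) and the standard library are available. Lean on these libraries where they do the work, as an engineer would, in place of code of your own. Each camera call takes 0.05 s, during which the arm holds its last target. There are 200 camera calls.

## Working session

There is one attempt and no reset: what is moved stays moved. The work goes in short steps, Python scripts to look and compute and a tool call to move; the robot and the scene stay as the last step left them, time stands still between calls to the robot, and variables do not carry over. Pictures are saved under pics/ and viewed, about 8 in all and at most 12, crops included, and the job is handed in when it is done.

Besides the shell and the picture viewer there is one more tool, called after "Call:" by a JSON object that holds its "fn" and its "kwargs", one argument or row to a line. move_arm: Moves the arm, as the interface text tells. Its arguments: {"type":"object","properties":{"deltas":{"type":"array"},"squeeze":{"type":"number"}},"required":["deltas"]}

```bash
mkdir -p pics; ls; python3 - <<'E'
from plant import readout, optics, nets, env
import cv2, numpy as np
s=readout.read_state(); print(s['clock'],s['position'],s['tcp_rot'],s['width'],env.tip_extent)
ims=[]
for c in ['scene','top']:
    im=optics.snapshot(c); cv2.imwrite(f'pics/{c}0.png',im)
    for t in ['shim','oven']:
        print(c,t,[(round(d['score'],2),np.round(d['bbox'])) for d in nets.recognise(c,t)])
    for t in ['short_foot','press_corner','shim_heel','shim','oven']:
        print(c,t,[(round(d['score'],2),np.round(d['xy'],1)) for d in nets.tip_of(c,t)])
    k=optics.calibration(c); print(k)
E
```

```text
pics
0.0 [ 0.26387436 -0.62099923  0.40371887] [[-9.20365096e-01 -7.85922633e-04  3.91059424e-01]
 [-3.91060195e-01  1.54730233e-03 -9.20363803e-01]
 [ 1.18247586e-04 -9.99998494e-01 -1.73142612e-03]] 0.0877889348163802 0.182
scene shim [(0.97, array([422., 198.,  47.,  30.])), (0.8, array([372., 256.,  54.,  32.])), (0.57, array([437., 286.,  53.,  50.]))]
scene oven [(0.67, array([260., 229., 150., 133.]))]
scene short_foot [(0.71, array([325.3, 270.7]))]
scene press_corner [(0.66, array([209.8, 180.3]))]
scene shim_heel [(0.95, array([397.8, 251.7])), (0.87, array([443. , 194.3])), (0.8, array([451.2, 268.4]))]
scene shim [(0.96, array([369.6, 258.1])), (0.91, array([421.1, 200.1])), (0.81, array([434.7, 289.3])), (0.48, array([126.5, 254. ]))]
scene oven [(0.63, array([137.8, 300.7]))]
{'camera_matrix': array([[489.75375582,   0.        , 314.25492511],
       [  0.        , 489.75375582, 232.82810479],
       [  0.        ,   0.        ,   1.        ]]), 'rvec': array([ 1.96599594,  1.70880614, -0.53857059]), 'tvec': array([-0.02933674, -0.37207032,  1.63831268])}
top shim [(0.89, array([277., 260.,  50.,  21.])), (0.82, array([227., 225.,  50.,  40.])), (0.65, array([214., 327.,  51.,  23.])), (0.53, array([379., 268., 130., 101.]))]
top oven [(0.97, array([378., 265., 128., 101.]))]
top short_foot [(0.7, array([317.1, 251.6]))]
top press_corner [(0.87, array([419.3, 292.1]))]
top shim_heel [(0.95, array([256.1, 258.5])), (0.69, array([210.1, 238.7])), (0.57, array([190.4, 326.5]))]
top shim [(0.94, array([213. , 323.3])), (0.81, array([225.5, 224.6])), (0.68, array([275.9, 260.4]))]
top oven [(0.63, array([355.5, 192. ]))]
{'camera_matrix': array([[582.27175718,   0.        , 322.77437731],
       [  0.        , 582.27175718, 245.1591083 ],
       [  0.        ,   0.        ,   1.        ]]), 'rvec': array([ 2.14205161, -2.1848346 ,  0.11965168]), 'tvec': array([-0.02774817,  0.60718207,  1.69866491])}
```

View pics/scene0.png

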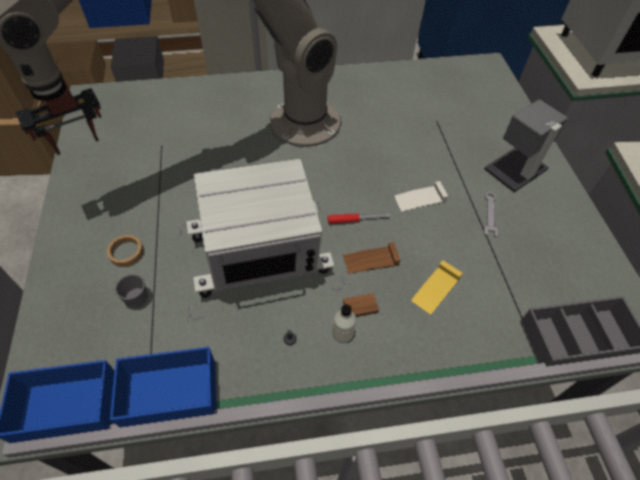

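View pics/top0.png

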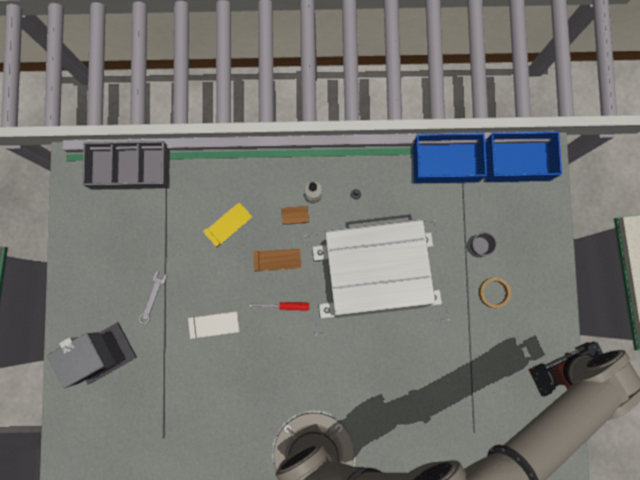

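Scene picture: the brown wedge is at scene (372,256) / top (277,260) with its heel on the left at top (256,259). Things it could be taken for: the white look-alike at top (213,325), the yellow one at (227,225) and the packer at (295,215). I choose the brown one with the heel. The short foot is at top (319,252). Next is a close crop and the measuring.

```bash
cat > h.py <<'E'
import numpy as np, cv2
from plant import readout, optics, nets, env
def ray(cam,px,z):
    k=optics.calibration(cam); R=cv2.Rodrigues(k['rvec'])[0]; t=k['tvec']
    px=np.atleast_2d(np.array(px,float)); d=np.c_[px,np.ones(len(px))]@np.linalg.inv(k['camera_matrix']).T@R
    c=-R.T@t; return (c+d*((z-c[2])/d[:,2])[:,None])[:,:2]
def proj(cam,P):
    k=optics.calibration(cam); return cv2.projectPoints(np.array(P,float).reshape(-1,1,3),k['rvec'],k['tvec'],k['camera_matrix'],None)[0][:,0]
E
python3 - <<'E'
from h import *
im=cv2.imread('pics/top0.png'); x0,y0=190,180
cv2.imwrite('pics/crop1.png',cv2.resize(im[y0:y0+150,x0:x0+200],None,fx=4,fy=4,interpolation=cv2.INTER_CUBIC))
optics.snapshot('top'); 
for d in nets.masks_of('top','shim'):
    r=cv2.minAreaRect(np.argwhere(d['mask'])[:,::-1].astype(np.float32)); b=cv2.boxPoints(r)
    print(d['score'],r); print(ray('top',b,.008).round(4).tolist())
for c,sf,pc,hl in [('top',(319,252),(419.3,292.1),(256.1,258.5)),('scene',(325.3,270.7),(209.8,180.3),(397.8,251.7))]:
    print(c,ray(c,sf,.0),ray(c,pc,.245),ray(c,hl,.014))
# oven mask
d=nets.masks_of('top','oven')[0]; m=d['mask']
print('oven',d['score'],m.sum(),cv2.minAreaRect(np.argwhere(m)[:,::-1].astype(np.float32)))
# feet tabs approx px
print(ray('top',[(319,252),(326,310),(435,297),(428,240)],.067))
E
```

```text
0.64 ((227.31146240234375, 224.5737762451172), (20.48590087890625, 46.86149215698242), 50.19442367553711)
[[0.6576, 0.3229], [0.7477, 0.2135], [0.6984, 0.1739], [0.6089, 0.2832]]
top [[ 0.5896791  -0.02790799]] [[ 0.45576896 -0.28692265]] [[0.57241774 0.16121058]]
scene [[ 0.58552019 -0.02614202]] [[ 0.45100519 -0.28791317]] [[0.56116727 0.17497505]]
oven 0.95 9348 ((374.8975830078125, 266.12969970703125), (94.99193572998047, 120.8138427734375), 83.2901611328125)
[[ 0.58296438 -0.02835359]
 [ 0.41460313 -0.04534438]
 [ 0.445723   -0.36084993]
 [ 0.61184675 -0.34723557]]
```

View pics/crop1.png

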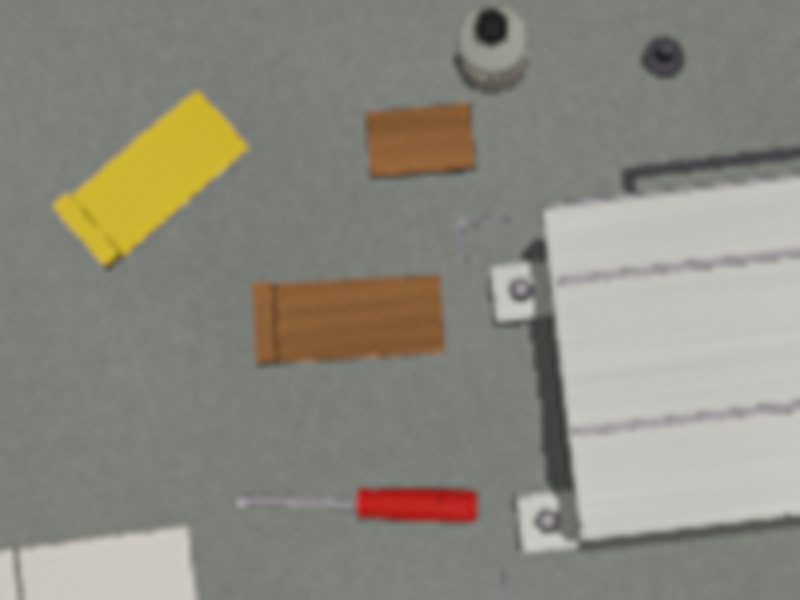

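The crop confirms the brown wedge: its heel's rear edge runs (253,283)–(258,363) in the crop, its tip (440,276)–(443,353), pointing at the short foot's tab screw at (521,289). Next I work out the geometry and plan the approach.

```bash
cat >> h.py <<'E'
def rows(p,yawdeg_x,s=None,n=None):
    """rows from current pose to TCP p, tool down, tool x heading yawdeg_x"""
    from scipy.spatial.transform import Rotation as Ro
    s=s or readout.read_state(); P=np.array(s['position']); R=Ro.from_matrix(s['tcp_rot'])
    a=np.radians(yawdeg_x); x=np.array([np.cos(a),np.sin(a),0]); y=np.array([0,0,-1.]); T=Ro.from_matrix(np.c_[x,y,np.cross(x,y)])
    rv=(R.inv()*T).as_rotvec(); d=np.array(p)-P
    n=n or int(np.ceil(max(np.linalg.norm(d)/.048,np.degrees(np.linalg.norm(rv))/9.5)))
    for i in range(n):
        Ri=R*Ro.from_rotvec(rv*i/n); print([(Ri.inv().apply(d/n)/.05).round(2).tolist(),(np.degrees(rv)/n/10).round(2).tolist()])
E
python3 - <<'E'
from h import *
f=lambda *a:np.array(a)/4+[190,180]
h=ray('top',[f(253,283),f(258,363)],.028); t=ray('top',[f(440,276),f(443,353)],.0015)
print(h,t); hm,tm=h.mean(0),t.mean(0); d=tm-hm; print('heel',hm,'tip',tm,np.linalg.norm(d),'dir deg',np.degrees(np.arctan2(d[1],d[0])))
for z in (.05,.067,.08): print(z,ray('top',[f(521,289),f(547,520)],z).round(4).tolist())
d=nets.masks_of('top','oven')
print(ray('top',[(419.3,292.1)],.245))
u=(tm-hm)/np.linalg.norm(tm-hm); pre=hm-u*.04
print('pre',pre); 
s=readout.read_state(); s['position']=np.array(s['position'])+[0,0,.1]
rows([*pre,.50],np.degrees(np.arctan2(u[1],u[0])),s)
E
```

```text
[[0.59451621 0.16793825]
 [0.53469766 0.16460408]] [[0.59980349 0.02945658]
 [0.54134472 0.02808732]]
heel [0.56460694 0.16627116] tip [0.5705741  0.02877195] 0.1376286339019257 dir deg -87.51504677599485
0.05 [[0.5839, -0.0319], [0.4146, -0.0476]]
0.067 [[0.5822, -0.032], [0.4146, -0.0475]]
0.08 [[0.5809, -0.032], [0.4146, -0.0474]]
[[ 0.45576896 -0.28692265]]
pre [0.56287266 0.20623355]
[[-0.63, 0.0, -0.68], [-0.0, -0.37, -0.0]]
[[-0.67, 0.0, -0.64], [-0.0, -0.37, -0.0]]
[[-0.71, 0.0, -0.59], [-0.0, -0.37, -0.0]]
[[-0.75, 0.0, -0.55], [-0.0, -0.37, -0.0]]
[[-0.78, 0.0, -0.5], [-0.0, -0.37, -0.0]]
[[-0.81, 0.0, -0.45], [-0.0, -0.37, -0.0]]
[[-0.84, 0.0, -0.39], [-0.0, -0.37, -0.0]]
[[-0.86, 0.0, -0.34], [-0.0, -0.37, -0.0]]
[[-0.88, 0.0, -0.28], [-0.0, -0.37, -0.0]]
[[-0.9, 0.0, -0.23], [-0.0, -0.37, -0.0]]
[[-0.91, 0.0, -0.17], [-0.0, -0.37, -0.0]]
[[-0.92, 0.0, -0.11], [-0.0, -0.37, -0.0]]
[[-0.92, 0.0, -0.05], [-0.0, -0.37, -0.0]]
[[-0.93, 0.0, 0.01], [-0.0, -0.37, -0.0]]
[[-0.92, 0.0, 0.07], [-0.0, -0.37, -0.0]]
[[-0.92, 0.0, 0.12], [-0.0, -0.37, -0.0]]
[[-0.91, 0.0, 0.18], [-0.0, -0.37, -0.0]]
[[-0.89, 0.0, 0.24], [-0.0, -0.37, -0.0]]
[[-0.88, 0.0, 0.3], [-0.0, -0.37, -0.0]]
```

Call:
{"fn": "move_arm", "kwargs": {
  "deltas": [
    [30,[0,-1,0],[0,0,0]],
    [30,[0,-1,0],[0,0,0]],
    [30,[-0.63,0,-0.68],[0,-0.37,0]],
    [30,[-0.67,0,-0.64],[0,-0.37,0]],
    [30,[-0.71,0,-0.59],[0,-0.37,0]],
    [30,[-0.75,0,-0.55],[0,-0.37,0]],
    [30,[-0.78,0,-0.5],[0,-0.37,0]],
    [30,[-0.81,0,-0.45],[0,-0.37,0]],
    [30,[-0.84,0,-0.39],[0,-0.37,0]],
    [30,[-0.86,0,-0.34],[0,-0.37,0]],
    [30,[-0.88,0,-0.28],[0,-0.37,0]],
    [30,[-0.9,0,-0.23],[0,-0.37,0]]
  ]
}}

```text
clock: 2.5
position: [0.4198, -0.1835, 0.5049]
tcp_rot: [[-0.498, 0.001, 0.867], [-0.867, -0.0, -0.498], [0.0, -1.0, 0.001]]
wrist_force: [0.3, -0.0, -0.7]
width: 0.0302
```

Call:
{"fn": "move_arm", "kwargs": {
  "deltas": [
    [30,[-0.91,0,-0.17],[0,-0.37,0]],
    [30,[-0.92,0,-0.11],[0,-0.37,0]],
    [30,[-0.92,0,-0.05],[0,-0.37,0]],
    [30,[-0.93,0,0.01],[0,-0.37,0]],
    [30,[-0.92,0,0.07],[0,-0.37,0]],
    [30,[-0.92,0,0.12],[0,-0.37,0]],
    [30,[-0.91,0,0.18],[0,-0.37,0]],
    [30,[-0.89,0,0.24],[0,-0.37,0]],
    [30,[-0.88,0,0.3],[0,-0.37,0]],
    [30,[0,0,0],[0,0,0]]
  ]
}}

```text
clock: 3.75
position: [0.5569, 0.2118, 0.5044]
tcp_rot: [[0.064, -0.001, 0.998], [-0.998, 0.003, 0.064], [-0.003, -1.0, -0.001]]
wrist_force: [-0.1, -0.9, 0.0]
width: 0.0302
```

```bash
python3 - <<'E'
from h import *
s=readout.read_state(); print(s['clock'],s['position'],s['wrist_force'],s['width'],np.degrees(np.arctan2(*s['tcp_rot'][[1,0],0])),'q',np.round(s['q'],1))
cv2.imwrite('pics/wrist1.png',optics.snapshot('wrist'))
for t in ['shim_heel','shim','short_foot']:
    print(t,[(round(d['score'],2),np.round(d['xy'],1),ray('wrist',d['xy'],.014 if 'heel' in t else .0)) for d in nets.tip_of('wrist',t)])
rows([.5645,.212,.30],-84.5)
E
```

```text
3.75 [0.55691378 0.21178334 0.50438967] [-0.12180231 -0.85460065  0.01566588] 0.030153665013812704 -86.34924129060089 q [  3.7  19.9 -39.6  91.   12.9  73.8 -34.3]
shim_heel [(0.85, array([174.1,  74.4]), array([[0.37140704, 0.35724164]])), (0.78, array([382. , 138.8]), array([[0.63520228, 0.2961721 ]])), (0.75, array([320.1, 229.9]), array([[0.56246472, 0.17082829]]))]
shim [(0.85, array([321.6, 276.5]), array([[0.56925577, 0.09514546]])), (0.79, array([410.5, 187.1]), array([[0.6842119 , 0.23387918]])), (0.72, array([183.4, 135.5]), array([[0.37435447, 0.28497343]]))]
short_foot [(0.5, array([273. , 434.6]), array([[ 0.50246352, -0.20123602]]))]
[[-0.02, 0.82, 0.03], [0.0, -0.05, 0.0]]
[[-0.02, 0.82, 0.03], [0.0, -0.05, 0.0]]
[[-0.02, 0.82, 0.03], [0.0, -0.05, 0.0]]
[[-0.02, 0.82, 0.03], [0.0, -0.05, 0.0]]
[[-0.02, 0.82, 0.03], [0.0, -0.05, 0.0]]
```

View pics/wrist1.png

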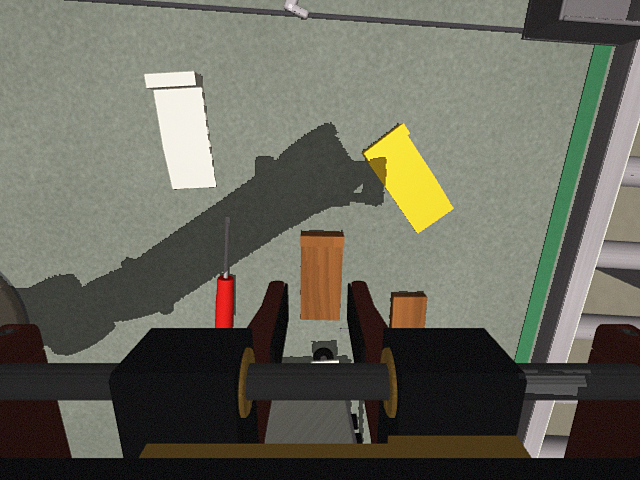

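Wrist picture: the brown wedge's heel runs (301,232)–(344,232), its tip (301,320)–(342,320), and the foot's tab nut is at (322,352).

```bash
python3 - <<'E'
from h import *
h=ray('wrist',[(301,232),(344,232)],.028); t=ray('wrist',[(301,320),(342,320)],.0015)
hm,tm=h.mean(0),t.mean(0);u=tm-hm;print(hm,tm,np.linalg.norm(u),np.degrees(np.arctan2(u[1],u[0])))
print('nut',ray('wrist',[(322,352)],.07),ray('wrist',[(322,352)],.05))
E
```

```text
[0.56591021 0.16985639] [0.5732885  0.02350737] 0.1465348902553576 -87.11383537026593
nut [[0.57385987 0.0121112 ]] [[ 0.57487398 -0.00101794]]
```

Call:
{"fn": "move_arm", "kwargs": {
  "deltas": [
    [30,[0,0.9,0.08],[0,-0.08,0]],
    [30,[0,0.9,0.08],[0,0,0]],
    [30,[0,0.9,0],[0,0,0]],
    [30,[0,0.9,0],[0,0,0]],
    [30,[0,0.9,0],[0,0,0]],
    [30,[0,0.9,0],[0,0,0]],
    [30,[0,0.6,0],[0,0,0]],
    [30,[0,0.2,0],[0,0,0]],
    [30,[0,0,0],[0,0,0]]
  ]
}}

```text
clock: 5.08
position: [0.5655, 0.208, 0.195]
tcp_rot: [[0.071, 0.0, 0.998], [-0.998, -0.0, 0.071], [0.0, -1.0, 0.0]]
wrist_force: [0.2, -0.3, -0.6]
width: 0.0301
```

```bash
python3 - <<'E'
from h import *
s=readout.read_state(); print(s['clock'],s['position'],s['wrist_force'],s['width'],np.degrees(np.arctan2(*s['tcp_rot'][[1,0],0])),'q',np.round(s['q'],1))
cv2.imwrite('pics/wrist2.png',optics.snapshot('wrist'))
for t in ['shim_heel','shim','short_foot']:
    print(t,[(round(d['score'],2),np.round(d['xy'],1),ray('wrist',d['xy'],.014 if 'heel' in t else .0)) for d in nets.tip_of('wrist',t)])
E
```

```text
5.075 [0.56548336 0.20803928 0.19503943] [ 0.19678593 -0.30432589 -0.62318336] 0.030129019649529503 -85.95146086851308 q [ -3.2  39.4 -30.9 105.8  28.7  42.8 -45.9]
shim_heel [(0.78, array([489.4, 113.4]), array([[0.63464943, 0.30400077]])), (0.65, array([308.8, 366.4]), array([[0.5640271 , 0.17086218]]))]
shim [(0.8, array([541.6, 234.1]), array([[0.68068965, 0.24923918]])), (0.57, array([312.2, 449.7]), array([[0.57042816, 0.10000225]])), (0.43, array([311.3, 367.3]), array([[0.56590915, 0.16049631]]))]
short_foot []
```

View pics/wrist2.png

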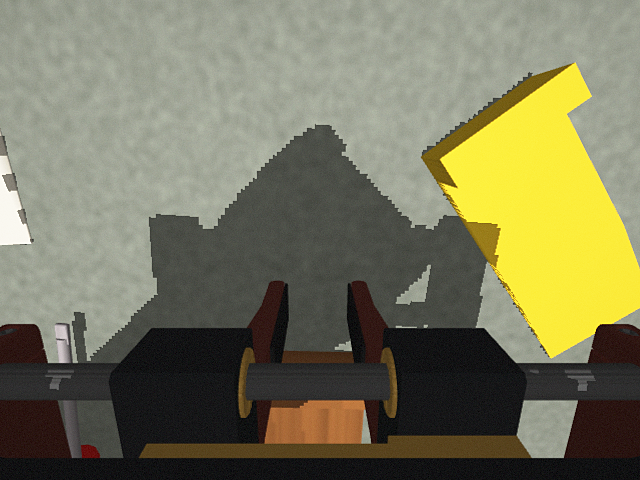

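The heel is centred between the fingers and the fingers are clear of it. I go a little lower and push for the first stage, stopping short of the foot.

Call:
{"fn": "move_arm", "kwargs": {
  "deltas": [
    [30,[0.3,0.1,0],[0,-0.1,0]],
    [30,[0.2,0,0],[0,0,0]],
    [30,[0.15,0,0],[0,0,0]],
    [30,[0.15,0,0],[0,0,0]],
    [30,[0.15,0,0],[0,0,0]],
    [30,[0.15,0,0],[0,0,0]],
    [30,[0.1,0,0],[0,0,0]],
    [30,[0,0,0],[0,0,0]]
  ]
}}

```text
clock: 6.28
position: [0.5704, 0.1484, 0.1896]
tcp_rot: [[0.089, 0.0, 0.996], [-0.996, -0.0, 0.089], [0.0, -1.0, -0.0]]
wrist_force: [0.3, -0.4, -0.5]
width: 0.0301
```

```bash
python3 - <<'E'
from h import *
s=readout.read_state(); print(s['clock'],s['position'],s['wrist_force'],s['width'],np.degrees(np.arctan2(*s['tcp_rot'][[1,0],0])))
a=optics.snapshot('top');b=optics.snapshot('scene')
c1=cv2.resize(a[210:310,230:350],(720,600),interpolation=cv2.INTER_CUBIC)
c2=cv2.resize(b[210:310,300:420],(720,600),interpolation=cv2.INTER_CUBIC)
cv2.imwrite('pics/pair.png',cv2.resize(np.hstack([c1,c2]),(800,334)))
cv2.imwrite('pics/sc2.png',c2)
for c in('top','scene'):
  for t in ('shim_heel','shim','short_foot'):
    print(c,t,[(round(d['score'],2),np.round(d['xy'],1),ray(c,d['xy'],.014 if 'heel' in t else .0)) for d in nets.tip_of(c,t)])
E
```

```text
6.275 [0.57038626 0.14843302 0.18964766] [ 0.28558241 -0.39689967 -0.45422348] 0.030147110838564944 -84.92208021505031
top shim_heel [(0.9, array([189.3, 329.3]), array([[0.36576533, 0.36062142]])), (0.88, array([206.7, 241.6]), array([[0.62648316, 0.30971044]]))]
top shim [(0.74, array([290.7, 256.1]), array([[0.5789081 , 0.05800301]])), (0.71, array([213.9, 327.2]), array([[0.37015458, 0.29034898]])), (0.7, array([226.7, 224.8]), array([[0.67853621, 0.25169601]]))]
top short_foot [(0.7, array([285.5, 258.6]), array([[0.57162349, 0.07384253]])), (0.66, array([322.5, 252.4]), array([[ 0.58825079, -0.03848706]]))]
scene shim_heel [(0.61, array([450.1, 270.3]), array([[0.63698737, 0.29723592]])), (0.55, array([385.9, 256.6]), array([[0.57225719, 0.1395187 ]]))]
scene shim [(0.95, array([434.8, 286.3]), array([[0.6708391 , 0.24866177]])), (0.83, array([356.2, 259.7]), array([[0.56252071, 0.06176035]])), (0.6, array([417.7, 199.5]), array([[0.37935453, 0.28300179]])), (0.44, array([356.5, 218.8]), array([[0.4260571 , 0.08959987]]))]
scene short_foot [(0.63, array([322. , 269.8]), array([[ 0.58158315, -0.03437198]])), (0.24, array([362.8, 308.9]), array([[0.70931946, 0.04967218]]))]
```

View pics/sc2.png

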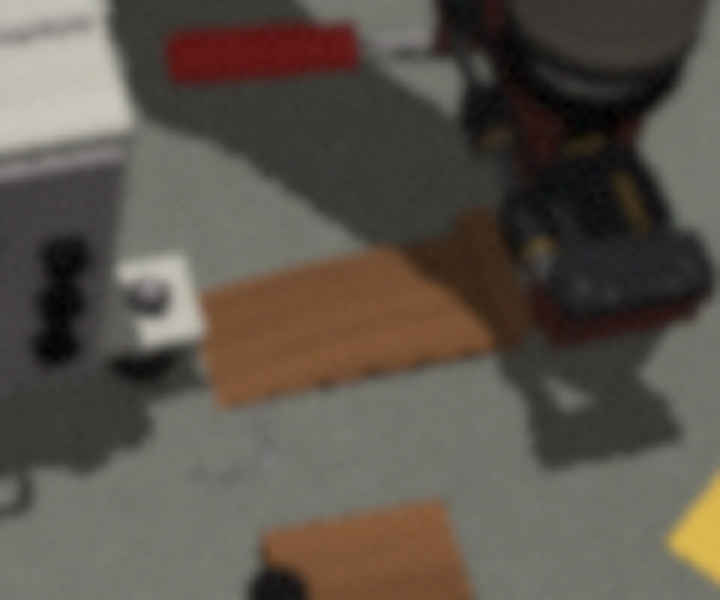

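Scene crop: the wedge's tip runs (205,292)–(225,405) in the crop, just in front of the tab, and the black foot's lower edge is near (145,375). The fingers are on the heel. I compute the lateral offset.

```bash
python3 - <<'E'
from h import *
g=lambda *a:np.array(a)/6+[300,210]
print(ray('scene',[g(225,405),g(205,292),g(145,375),g(118,365),g(172,360)],.001))
for p in [(.58,-.033),(.585,-.028),(.575,-.033)]:
    a=np.linspace(0,6.28,9)[:-1]; q=np.c_[p[0]+.016*np.cos(a),p[1]+.016*np.sin(a),0*a+.003]
    print(p,((proj('scene',q)-[300,210])*6).round().tolist())
E
```

```text
[[ 0.61103695  0.00214152]
 [ 0.55191316  0.00334405]
 [ 0.59120764 -0.03010999]
 [ 0.58452046 -0.04109972]
 [ 0.58518351 -0.01709476]]
(0.58, -0.033) [[140.0, 383.0], [164.0, 371.0], [171.0, 348.0], [156.0, 327.0], [129.0, 321.0], [106.0, 333.0], [99.0, 356.0], [113.0, 377.0]]
(0.585, -0.028) [[153.0, 391.0], [177.0, 379.0], [184.0, 356.0], [169.0, 336.0], [142.0, 330.0], [118.0, 341.0], [112.0, 364.0], [126.0, 385.0]]
(0.575, -0.033) [[139.0, 373.0], [162.0, 361.0], [169.0, 338.0], [154.0, 318.0], [128.0, 312.0], [104.0, 324.0], [97.0, 346.0], [111.0, 367.0]]
```

View pics/pair.png

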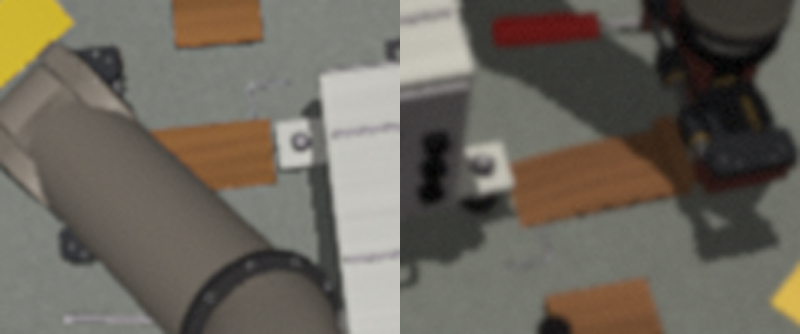

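The tip centre is at about (.580,.003) and the foot at about (.581,-.031), so they are aligned within a few mm. The forearm passes near the oven, so I check its clearance before driving in.

```bash
python3 - <<'E'
from h import *
a=optics.snapshot('scene')
cv2.imwrite('pics/sc3.png',cv2.resize(a[40:340,120:520],(800,600),interpolation=cv2.INTER_CUBIC))
E
```

```text
(no output)
```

View pics/sc3.png

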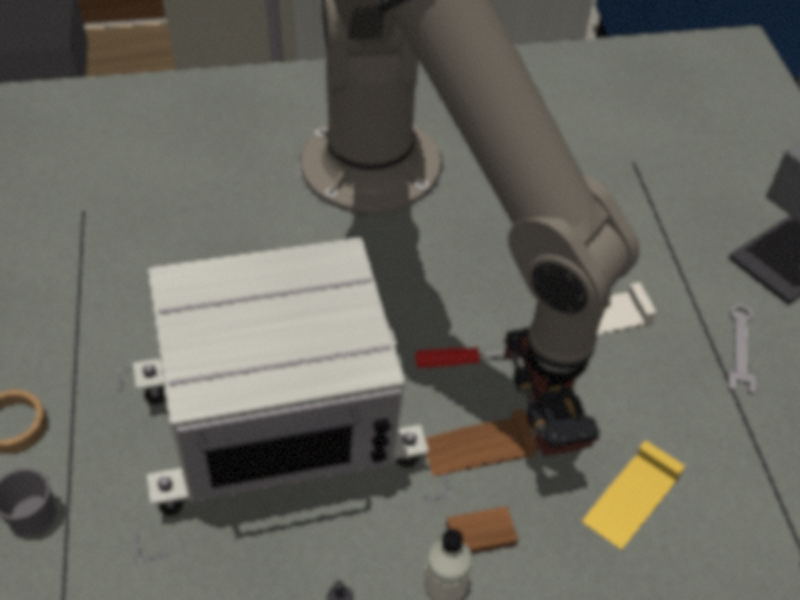

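There is a good gap between the arm and the oven. I drive in gently, reading the force between calls.

Call:
{"fn": "move_arm", "kwargs": {
  "deltas": [
    [30,[0.12,0,0],[0,0,0]],
    [30,[0.12,0,0],[0,0,0]],
    [30,[0.12,0,0],[0,0,0]],
    [30,[0.12,0,0],[0,0,0]],
    [30,[0.12,0,0],[0,0,0]],
    [30,[0.1,0,0],[0,0,0]],
    [30,[0.1,0,0],[0,0,0]],
    [30,[0.1,0,0],[0,0,0]]
  ]
}}

```text
clock: 7.72
position: [0.5742, 0.1059, 0.19]
tcp_rot: [[0.091, 0.001, 0.996], [-0.996, 0.004, 0.091], [-0.003, -1.0, 0.001]]
wrist_force: [-0.5, 6.9, -0.2]
width: 0.0301
```

Call:
{"fn": "move_arm", "kwargs": {
  "deltas": [
    [30,[0.1,0,0],[0,0,0]],
    [30,[0.1,0,0],[0,0,0]],
    [30,[0.1,0,0],[0,0,0]],
    [30,[0.1,0,0],[0,0,0]],
    [30,[0.1,0,0],[0,0,0]],
    [30,[0.1,0,0],[0,0,0]]
  ]
}}

```text
clock: 8.48
position: [0.5768, 0.0757, 0.1898]
tcp_rot: [[0.091, 0.001, 0.996], [-0.996, 0.003, 0.091], [-0.003, -1.0, 0.001]]
wrist_force: [-0.5, 4.6, -1.4]
width: 0.03
```

Call:
{"fn": "move_arm", "kwargs": {
  "deltas": [
    [30,[0.1,0,0],[0,0,0]],
    [30,[0.1,0,0],[0,0,0]],
    [30,[0.1,0,0],[0,0,0]],
    [30,[0.1,0,0],[0,0,0]],
    [30,[0,0,0],[0,0,0]]
  ]
}}

```text
clock: 9.1
position: [0.5788, 0.0549, 0.1898]
tcp_rot: [[0.09, 0.001, 0.996], [-0.996, 0.002, 0.09], [-0.002, -1.0, 0.001]]
wrist_force: [-0.3, 4.4, 0.7]
width: 0.03
```

```bash
python3 - <<'E'
from h import *
s=readout.read_state(); print(s['clock'],s['position'],s['wrist_force'])
a=optics.snapshot('top');b=optics.snapshot('scene')
c1=cv2.resize(a[210:310,250:350],(400,400),interpolation=cv2.INTER_CUBIC)
c2=cv2.resize(b[220:320,280:380],(400,400),interpolation=cv2.INTER_CUBIC)
cv2.imwrite('pics/pair2.png',np.hstack([c1,c2]))
for c in('top','scene'):
  for t in ('shim_heel','shim','short_foot'):
    print(c,t,[(round(d['score'],2),np.round(d['xy'],1),ray(c,d['xy'],.014 if 'heel' in t else .0).round(3)) for d in nets.tip_of(c,t)])
E
```

```text
9.1 [0.57875373 0.05492387 0.18978335] [-0.32537214  4.3512072   0.689281  ]
top shim_heel [(0.79, array([190.8, 329.8]), array([[0.364, 0.356]])), (0.72, array([211.9, 240.5]), array([[0.63 , 0.294]]))]
top shim [(0.81, array([225.1, 226.5]), array([[0.673, 0.257]])), (0.64, array([276.7, 307.1]), array([[0.426, 0.102]])), (0.62, array([213.2, 325.8]), array([[0.374, 0.292]])), (0.54, array([316.3, 253.5]), array([[ 0.585, -0.02 ]]))]
top short_foot []
scene shim_heel [(0.86, array([451.9, 267.4]), array([[0.629, 0.305]])), (0.78, array([353.8, 261.2]), array([[0.575, 0.052]])), (0.64, array([322.6, 269.2]), array([[ 0.588, -0.034]])), (0.58, array([443.6, 192.8]), array([[0.375, 0.36 ]]))]
scene shim [(0.95, array([421.8, 199.3]), array([[0.38 , 0.295]])), (0.78, array([324.4, 268.2]), array([[ 0.578, -0.027]])), (0.7, array([433.3, 288.1]), array([[0.675, 0.243]]))]
scene short_foot [(0.64, array([322.7, 269.9]), array([[ 0.582, -0.033]]))]
```

View pics/pair2.png

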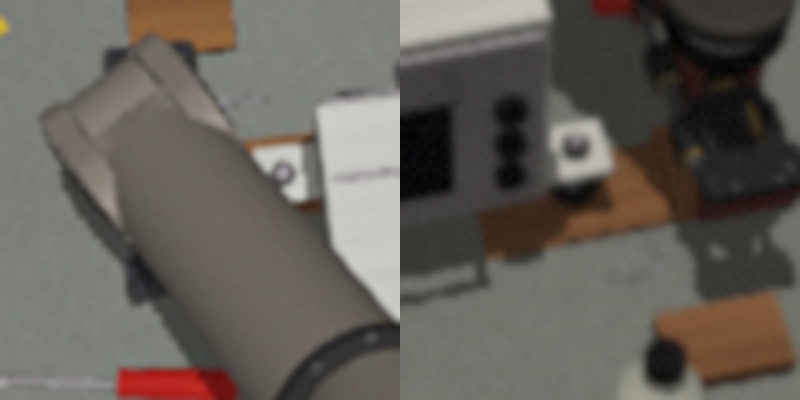

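In the pair, the foot is centred across the wedge and at about the start of the flat top (shim y ≈ -6 mm). I push about 18 mm more.

Call:
{"fn": "move_arm", "kwargs": {
  "deltas": [
    [30,[0.08,0,0],[0,0,0]],
    [30,[0.08,0,0],[0,0,0]],
    [30,[0.08,0,0],[0,0,0]],
    [30,[0.08,0,0],[0,0,0]],
    [30,[0.06,0,0],[0,0,0]],
    [30,[0,0,0],[0,0,0]],
    [30,[0,0,0],[0,0,0]],
    [30,[0,0,0],[0,0,0]]
  ]
}}

```text
clock: 10.5
position: [0.5805, 0.0357, 0.1897]
tcp_rot: [[0.089, 0.0, 0.996], [-0.996, 0.0, 0.089], [-0.0, -1.0, 0.0]]
wrist_force: [-1.3, 4.9, 0.8]
width: 0.0301
```

Call:
{"fn": "move_arm", "kwargs": {
  "deltas": [
    [30,[-0.1,0,0],[0,0,0]],
    [30,[-0.5,0,0],[0,0,0]],
    [30,[-0.9,0,0],[0,0,0]],
    [30,[-0.5,-0.7,0],[0,0,0]],
    [0,[0,-1,0],[0,0,0]],
    [0,[0,-1,0],[0,0,0]],
    [0,[0,-1,0],[0,0,0]],
    [0,[0,0,0],[0,0,0]]
  ]
}}

```text
clock: 11.5
position: [0.5727, 0.1348, 0.3786]
tcp_rot: [[0.088, 0.007, 0.996], [-0.996, -0.0, 0.088], [0.001, -1.0, 0.007]]
wrist_force: [0.7, -0.1, -0.5]
width: 0.0003
```

```bash
python3 - <<'E'
from h import *
s=readout.read_state(); print(s['clock'],s['position'],s['wrist_force'])
a=optics.snapshot('top');b=optics.snapshot('scene')
c1=cv2.resize(a[200:300,250:350],(400,400),interpolation=cv2.INTER_CUBIC)
c2=cv2.resize(b[150:300,200:350],(400,400),interpolation=cv2.INTER_CUBIC)
cv2.imwrite('pics/pair3.png',np.hstack([c1,c2]))
for c in('top','scene'):
  for t,z in (('shim_heel',.014),('short_foot',.01),('press_corner',.24)):
    print(c,t,[(round(d['score'],2),np.round(d['xy'],1),ray(c,d['xy'],z).round(3)) for d in nets.tip_of(c,t)])
rows([.453,-.287,.46],-85)
E
```

```text
11.5 [0.57267644 0.13482299 0.37863729] [ 0.67031983 -0.09642427 -0.4799019 ]
top shim_heel [(0.87, array([205.7, 239. ]), array([[0.634, 0.313]])), (0.87, array([188.9, 329.3]), array([[0.366, 0.362]])), (0.78, array([304.9, 251.8]), array([[0.59 , 0.014]])), (0.63, array([424.2, 296. ]), array([[ 0.45 , -0.339]]))]
top short_foot []
top press_corner [(0.93, array([423.2, 295.1]), array([[ 0.448, -0.298]]))]
scene shim_heel [(0.96, array([442.3, 195. ]), array([[0.383, 0.354]])), (0.92, array([449.1, 271.8]), array([[0.641, 0.293]])), (0.91, array([343.4, 264.6]), array([[0.582, 0.022]]))]
scene short_foot [(0.87, array([322.1, 266.4]), array([[ 0.577, -0.034]]))]
scene press_corner [(0.83, array([206.4, 180.7]), array([[ 0.447, -0.297]]))]
[[0.82, -0.17, -0.31], [0.0, 0.0, 0.0]]
[[0.82, -0.17, -0.31], [0.0, 0.0, 0.0]]
[[0.82, -0.17, -0.31], [0.0, 0.0, 0.0]]
[[0.82, -0.17, -0.31], [0.0, 0.0, 0.0]]
[[0.82, -0.17, -0.31], [0.0, 0.0, 0.0]]
[[0.82, -0.17, -0.31], [0.0, 0.0, 0.0]]
[[0.82, -0.17, -0.31], [0.0, 0.0, 0.0]]
[[0.82, -0.17, -0.31], [0.0, 0.0, 0.0]]
[[0.82, -0.17, -0.31], [0.0, 0.0, 0.0]]
[[0.82, -0.17, -0.31], [0.0, 0.0, 0.0]]
```

View pics/pair3.png

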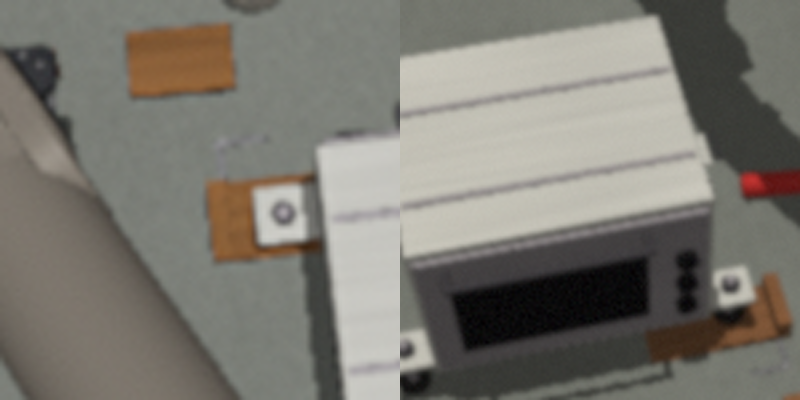

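The foot stands on the flat top (shim y ≈ +12 mm, centred within a few mm), the heel is at the oven's +y side, and the fingers are away. The press corner is at about (.447,-.297). I rise, travel, and press.

Call:
{"fn": "move_arm", "kwargs": {
  "deltas": [
    [0,[0,-0.9,0],[0,0,0]],
    [0,[0,-0.8,0],[0,0,0]],
    [0,[0.93,0,-0.36],[0,0,0]],
    [0,[0.93,0,-0.36],[0,0,0]],
    [0,[0.93,0,-0.36],[0,0,0]],
    [0,[0.93,0,-0.36],[0,0,0]],
    [0,[0.93,0,-0.36],[0,0,0]],
    [0,[0.93,0,-0.36],[0,0,0]],
    [0,[0.93,0,-0.36],[0,0,0]],
    [0,[0.93,0,-0.36],[0,0,0]],
    [0,[0.93,0,-0.36],[0,0,0]],
    [0,[0,0,0],[0,0,0]]
  ]
}}

```text
clock: 13.4
position: [0.4456, -0.3005, 0.4587]
tcp_rot: [[0.082, -0.002, 0.997], [-0.997, -0.0, 0.082], [0.0, -1.0, -0.002]]
wrist_force: [-0.1, 0.1, 0.4]
width: 0.0005
```

```bash
python3 - <<'E'
from h import *
s=readout.read_state(); print(s['clock'],s['position'],s['wrist_force'],np.round(s['q'],1))
rows([.447,-.295,.43],-85,n=2)
E
```

```text
13.4 [ 0.44560287 -0.30045899  0.45866841] [-0.06964033  0.11850786  0.38471668] [ 51.3  13.8 -28.4 102.7   7.2  65.4  25.3]
[[-0.05, 0.29, 0.02], [0.01, -0.02, 0.0]]
[[-0.05, 0.29, 0.02], [0.01, -0.02, 0.0]]
```

Call:
{"fn": "move_arm", "kwargs": {
  "deltas": [
    [0,[-0.05,0.3,0.02],[0,0,0]],
    [0,[-0.05,0.25,0],[0,0,0]],
    [0,[0,0.05,0],[0,0,0]],
    [0,[0,0.05,0],[0,0,0]],
    [0,[0,0.04,0],[0,0,0]],
    [0,[0,0,0],[0,0,0]]
  ]
}}

```text
clock: 14.15
position: [0.4481, -0.2912, 0.4253]
tcp_rot: [[0.089, 0.0, 0.996], [-0.996, -0.0, 0.089], [0.0, -1.0, 0.0]]
wrist_force: [1.0, -0.7, 0.4]
width: 0.0006
```

Call:
{"fn": "move_arm", "kwargs": {
  "deltas": [
    [0,[0,0.04,0],[0,0,0]],
    [0,[0,0.04,0],[0,0,0]],
    [0,[0,0,0],[0,0,0]]
  ]
}}

```text
clock: 14.52
position: [0.4481, -0.2912, 0.4224]
tcp_rot: [[0.089, 0.0, 0.996], [-0.996, -0.001, 0.089], [0.001, -1.0, 0.0]]
wrist_force: [-3.3, 1.7, 9.0]
width: 0.0005
```

There is 9 N of contact at a fingertip height of 0.240, which is what a level oven gives. I hold it briefly, then rise.

Call:
{"fn": "move_arm", "kwargs": {
  "deltas": [
    [0,[0,0.02,0],[0,0,0]],
    [0,[0,0,0],[0,0,0]],
    [0,[0,0,0],[0,0,0]],
    [0,[0,0,0],[0,0,0]],
    [0,[0,0,0],[0,0,0]]
  ]
}}

```text
clock: 15.15
position: [0.448, -0.2912, 0.4223]
tcp_rot: [[0.089, 0.0, 0.996], [-0.996, -0.001, 0.089], [0.002, -1.0, 0.0]]
wrist_force: [-6.0, 2.9, 16.0]
width: 0.0001
```

Call:
{"fn": "move_arm", "kwargs": {
  "deltas": [
    [0,[0,-0.2,0],[0,0,0]],
    [0,[0,-0.6,0],[0,0,0]],
    [0,[0,-1,0],[0,0,0]],
    [0,[0.9,-0.2,0],[0,0,0]],
    [0,[0.9,0,0],[0,0,0]],
    [0,[0.9,0,0],[0,0,0]],
    [0,[0.9,0,0],[0,0,0]],
    [0,[0,0,0],[0,0,0]],
    [0,[0,0,0],[0,0,0]]
  ]
}}

```text
clock: 16.27
position: [0.4644, -0.4698, 0.5199]
tcp_rot: [[0.09, 0.0, 0.996], [-0.996, 0.001, 0.09], [-0.001, -1.0, 0.0]]
wrist_force: [0.1, 0.0, 0.3]
width: 0.0007
```

```bash
python3 - <<'E'
from h import *
s=readout.read_state(); print(s['clock'],s['position'],s['wrist_force'],np.abs(s['qvel']).max())
b=optics.snapshot('scene'); optics.snapshot('top')
cv2.imwrite('pics/sc4.png',cv2.resize(b[130:350,90:390],(800,587),interpolation=cv2.INTER_CUBIC))
for c in('top','scene'):
  for t,z in (('shim_heel',.014),('shim',0),('short_foot',.01),('press_corner',.24)):
    print(c,t,[(round(d['score'],2),np.round(d['xy'],1),ray(c,d['xy'],z).round(3)) for d in nets.tip_of(c,t)])
E
```

```text
16.275 [ 0.46443394 -0.46981993  0.51991385] [0.08502906 0.00720049 0.28037796] 1.1867408161905986
top shim_heel [(0.9, array([208.2, 238.6]), array([[0.636, 0.305]])), (0.82, array([303.3, 251.9]), array([[0.59 , 0.019]])), (0.7, array([187.2, 327.2]), array([[0.372, 0.367]]))]
top shim [(0.8, array([321.7, 254.5]), array([[ 0.582, -0.036]])), (0.76, array([214.3, 327.2]), array([[0.37 , 0.289]])), (0.68, array([226.9, 227.7]), array([[0.67 , 0.251]]))]
top short_foot [(0.38, array([476.6, 248.1]), array([[ 0.591, -0.503]]))]
top press_corner [(0.73, array([423.5, 295.8]), array([[ 0.446, -0.298]]))]
scene shim_heel [(0.86, array([448.2, 268.3]), array([[0.63 , 0.294]])), (0.68, array([440.7, 190.8]), array([[0.367, 0.354]])), (0.66, array([135.3, 299.7]), array([[ 0.614, -0.511]])), (0.57, array([345.9, 265.5]), array([[0.585, 0.028]]))]
scene shim [(0.94, array([435.9, 290.1]), array([[0.682, 0.248]])), (0.72, array([317.6, 269.4]), array([[ 0.579, -0.046]])), (0.58, array([423.2, 199.9]), array([[0.383, 0.299]]))]
scene short_foot [(0.91, array([323.1, 268.6]), array([[ 0.584, -0.032]]))]
scene press_corner [(0.69, array([341.4, 336.7]), array([[ 0.879, -0.05 ]])), (0.63, array([206.2, 179.3]), array([[ 0.442, -0.297]]))]
```

View pics/sc4.png

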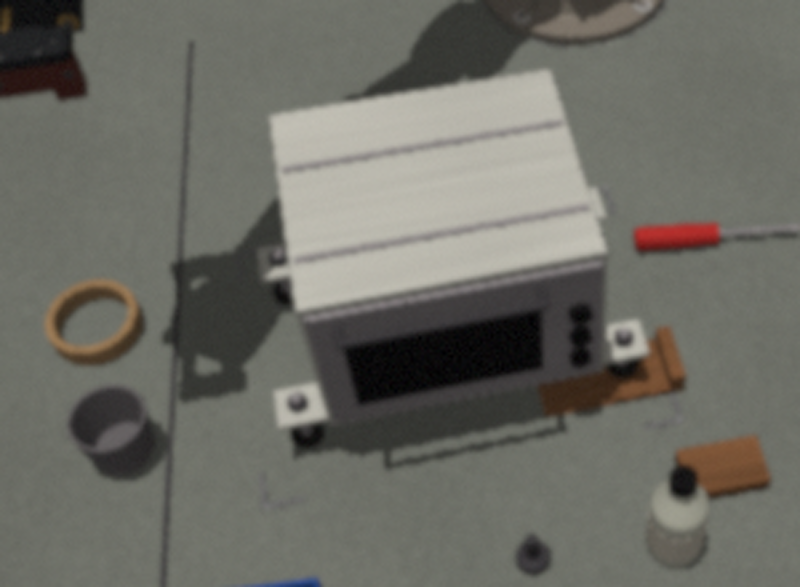

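The final picture shows the foot at crop (625,350) on the wedge's flat top, the heel behind it at (670,355), the oven in place, the bystanders unmoved and the robot clear.

```bash
python3 -c "
from plant import close_job; print(close_job())"
```

```text
the job is handed in; nothing more can be done
None
```

I pushed the brown wedge heel-first with two fingertips until the short foot stood on its flat top. I then pressed the oven's top at the opposite corner with about 9–16 N, moved clear, and handed the job in at about 16 s of the 64 s. The job reports no verdict.

- **Foot on the wedge:** By my measurements the foot is about 11–16 mm along the wedge's flat top and within about 5 mm of its centre line. Pushing forces read between calls were about 4–7 N.
- **Level:** I did not measure the tilt directly. During the press the fingertip stopped at 240 mm, the level height, and sank only about 0.1 mm as the force rose from 9 to 16 N.
- **After release:** The last picture shows the wedge flat under the foot and the bystanders where they were. The press corner stayed put to within 5 mm before and after the press.
- **Checks that disagreed:** Position estimates from the two cameras differed by up to about 10 mm, and the networks sometimes reported the white and yellow look-alikes or missed the foot. I settled those by looking at the pictures and using the fingertip position.

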